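# Clip the red pen into its place on the pen rail

## Task

Put the red pen away: pick it up from the table, lay it along the free red place of the clip rail and press it down between both spring clips until it snaps fully home, resting on the red blocks and roughly centred. Let go of it there, and leave the blue pen and the already clipped green pen alone.

Things in the scene. Friction and masses are not known exactly. Their poses are not given: they have to be found in the camera images.
- red_pen: The red ball pen with black grip (the blue one beside it is a bystander), lying flat on the table. 125 mm long, about 12 mm wide and 14 mm high (16 mm over the pocket clip). Origin: centre of its underside; y runs along the pen, z up. The barrel reaches 55 mm to -y and 59 mm to +y of the origin. 11 to 22 g.
- blue_pen: The blue ball pen, 135 mm long, 11 mm wide, 14 mm high, lying flat on the table within about 25 cm of the red one; leave it alone. Origin: centre of its underside; y along the pen, z up.
- green_pen: The green and black pen, 128 mm long, 10 mm wide, already clipped in the green place of the rail; leave it alone. Origin: centre of its underside; y along the pen, z up.
- red_place_seat (a point): Middle of the red place, level with the tops of its two red blocks (22 mm above the table): the middle of the pen's underside lies here when it is home. y runs along the clipped pen (either way round is right), x along the rail, z up. Between the two blocks 58 mm are free along the pen for the fingers, and 15 mm below the pen's underside.
- clip_rail: The pen rail: an aluminium plate 290 x 110 mm, 4 mm thick, fixed to the table, with three places 85 mm apart (red, blue, green, in any order). Each has two plastic blocks of its colour, 26 mm wide, 14 mm long, tops 22 mm above the table, 36 mm either side of the middle along the pen. Origin: centre of the plate's underside; x along the rail, y along the clipped pens, z up.
- red_place_mouth (a point): Middle of the red place at the top of its clips, 33 mm above the seat; axes as the seat's. Each block carries a spring-steel clip 10 mm long of two jaws. Their flared mouth is 25 mm wide inside at the top and narrows to an 8 mm throat 17 mm above the seat; a downward push of 10 to 15 N in all on the pen springs the jaws apart, and they close over it once it lies on the blocks.
Not all that is in view belongs to the job. Of the things shaped like the part that bears red_place_seat, the red one is meant.

How it is judged:
At the end, for the whole second after the job is handed in: The red pen is snapped home in the red place and at rest: its underside within 5 mm of the tops of the red blocks, its middle within 15 mm of the place's middle along the pen and 10 mm across, parallel to the place within 10 degrees, either way round (z of red_pen in the frame of red_place_seat between -0.005 and 0.005 m and x of red_pen in the frame of red_place_seat between -0.01 and 0.01 m and y of red_pen in the frame of red_place_seat between -0.015 and 0.015 m and angle between the y axis of red_pen and the y axis of red_place_seat, either way round below 0.175 rad and linear speed of red_pen below 0.02 m/s); the robot touches nothing.
It fails at once if the blue pen is moved more than 30 mm (distance of blue_pen from where it was at the start of the episode above 0.03 m).
It fails at once if the green pen is pushed or pulled more than 20 mm from where it is clipped (distance of green_pen from where it was at the start of the episode above 0.02 m).
It also fails if it takes over 43 s, if anything falls off the work surface, if the arm or the gripper's body presses on something with over 40 N, if the wrist force passes 120 N, or if a joint passes its speed limit or range.

## Robot

A 6-joint arm with a two-finger parallel gripper is mounted at the origin on a cart in front of the work surface, level with it; the furniture and walls round the work are solid. World frame = base frame: x ahead of the robot, y to its left, z up, the work surface at z = 0. Lengths are in m, angles in rad, forces in N, time in s.
With the tool pointing down it reaches from about 0.3 to 0.875 m from the base axis. Payload 6.4 kg.
Tool frame: the origin (TCP) lies at the very end of the fingers, on their centre line; the grasp point (between the pads) lies 19 mm behind it; z points along the fingers, y is the line along which they close (so a half turn about z gives the same grasp; the last joint's range is limited). The gripper opens to 85 mm and grips with 20 to 120 N. Pads are 22 mm wide; open, the fingers measure 114 mm over their backs; the gripper's body (76 mm by 85 mm) begins 54 mm behind the grasp point. The pads swing forward as they close: fully open they stand 13 mm farther back than shut.
Start: joints at [0.896, 0.181, 1.607, -0, 1.354, -0.206], TCP at [0.26, 0.513, 0.231] pointing down, gripper open.
Joint ranges: [-2.99, 2.99], [-0.89, 2.07], [0.3, 2.58], [-1.14, 4.28], [0, 2.63], [-3.12, 3.12]. Speed limits (rad/s): [2.57, 2.57, 3.01, 3.14, 3.14, 3.14].

## Interface

Orientations are given as a unit quaternion [w, x, y, z].
In Python, from bench import telemetry, camera, ctrl, spotter gives the robot as it stands.
- The arm moves only by the tool send_rows, never from a script. Its argument "series" is a list of rows, each a list of 3 entries, a list of its own where there are three numbers: the turn, a rotation vector about the world's x, y, z in degrees, then the shift along the world's x, y, z in mm, then the closure, from -1 (fully open) to 1 (shut), so that 0 is half open. In form: [[[rx, ry, rz], [dx, dy, dz], gripper], ...]. A call has 1 to 10 rows; each row is the pose to reach, as a shift and turn from the pose commanded when the call began; what a row does not reach only later rows make up. A row lasts 1/8 s, in which the tool goes at most 62.5 mm and 10.7 degrees, less where a joint would pass 70% of its speed; a pose out of reach is approached as far as the arm can. A call with a gripper value outside its range is refused whole. The fingers move at their own pace and stop on an object; the grip force is fixed at half the most. Time passes only in rows, so rows that repeat a pose let the fingers close. It gives the time, the measured TCP pose, the force, the opening and the grip force at its end, in the units of the state.
- telemetry.get_obs(): the state, without advancing time (a new reading comes with each control period).
- camera(name): name is "scene" or "top"; returns a dict with "pixels" (420x560x3 uint8, red, green, blue), "camera_matrix" (3x3 intrinsics, pixels), "dist_coeffs" ([k1, k2, p1, p2, k3] as OpenCV has them; the pictures are not rectified), "xyz" and "orientation" of the camera in the world. Camera axes: x right, y up, looking along -z (the intrinsics and any distortion apply to the point x, -y, -z); pixel columns grow to the right and rows downward; lengths in m; the calibration is good to about 2 mm. A picture is of the moment at which its call begins. There is no depth.
- ctrl.hand_in(): hands the job in; it is judged then, once.
Trained networks look in the newest picture that a camera, given by its name, has taken for a name from the list of things; names that differ only in an ending like _2 or _b are one class to them, and where a whole thing is asked for, a point or a joint stands for the part that bears it (a point fixed in the world has none). Each returns a list of dicts, best first, with "conf" (0 to 1); they miss things now and then, are a little off and sometimes report something else, mostly with a low value. They report only what shows in the picture. A call takes as long as a camera call. They do not tell look-alikes from the thing itself.
- spotter.boxes_of(thing, camera): "xyz" ([x, y, z] in m, in world coordinates, good to about 4 mm: the middle of the surface that is visible of it).
- spotter.landmark_of(thing, camera): "xyz" ([x, y, z] in m, in world coordinates, good to about 4 mm: a listed point, or the origin of a listed thing).
The state is a dict: "time_s": time; "q": joint angles; "dq": joint speeds; "joint_efforts": joint torques, N m; "eef_pos": TCP position; "eef_rot": TCP orientation; "wrist_force": force on the tool from outside, world axes, zero at the start; "torque": the same for the moment, N m; "opening": opening from 0.0 (shut) to 1.0 (fully open); "grasp_force": force on a finger pad.
Only numpy, scipy, OpenCV 4.12 (cv2) and the standard library are available. Lean on these libraries where they do the work, as an engineer would, in place of code of your own. Each camera call takes 0.05 s, during which the arm holds its last target. There are 200 camera calls.

## Working session

There is one attempt and no reset: what is moved stays moved. The work goes in short steps, Python scripts to look and compute and a tool call to move; the robot and the scene stay as the last step left them, time stands still between calls to the robot, and variables do not carry over. Pictures are saved under pics/ and viewed, at most 10 in all, crops included, and the job is handed in when it is done.

Besides the shell and the picture viewer there is one more tool, called after "Emit:" as a command line: name --argument value ..., lists and objects as JSON in quotes. send_rows: Moves the arm, as the interface text tells. Its arguments: {"type":"object","properties":{"series":{"type":"array","items":{"type":"array"}}},"required":["series"]}

```bash
mkdir -p pics; cat > h.py <<'E'
import numpy as np, cv2
from scipy.spatial.transform import Rotation as R
from bench import telemetry, camera, ctrl, spotter
def pose(c):
    q=c["orientation"]; return R.from_quat([q[1],q[2],q[3],q[0]]),np.array(c["xyz"])
def px2w(c,uv,z):
    p=cv2.undistortPoints(np.array(uv,float).reshape(-1,1,2),np.array(c["camera_matrix"]),np.array(c["dist_coeffs"])).reshape(-1,2)
    r,t=pose(c); d=r.apply(np.c_[p[:,0],-p[:,1],-np.ones(len(p))])
    return t+d*((z-t[2])/d[:,2])[:,None]
def w2px(c,P):
    r,t=pose(c); q=r.inv().apply(np.atleast_2d(P)-t)*[1,-1,-1]
    return cv2.projectPoints(q,np.zeros(3),np.zeros(3),np.array(c["camera_matrix"]),np.array(c["dist_coeffs"]))[0].reshape(-1,2)
def save(c,n): cv2.imwrite("pics/"+n,c["pixels"][:,:,::-1])
E
python3 - <<'E'
from h import *
for n in("top","scene"):
    c=camera(n); save(c,n+"0.png"); print(n,c["xyz"])
    for t in("red_pen","blue_pen","green_pen","red_place_seat","red_place_mouth","clip_rail"):
        for f in(spotter.boxes_of,spotter.landmark_of):
            print(t,f.__name__,[(np.round(d["xyz"],3).tolist(),round(d["conf"],2),w2px(c,d["xyz"]).round().tolist()) for d in f(t,n)[:3]])
print(telemetry.get_obs())
E
```

```text
top [0.34226186 0.0655639  1.07071307]
red_pen call [([0.542, 0.193, 0.013], 0.68, [[220.0, 175.0]])]
red_pen call [([0.542, 0.193, 0.001], 0.66, [[221.0, 175.0]]), ([0.52, -0.216, 0.058], 0.64, [[401.0, 181.0]])]
blue_pen call [([0.511, 0.349, 0.013], 0.86, [[152.0, 187.0]]), ([0.53, -0.118, 0.001], 0.39, [[353.0, 181.0]])]
blue_pen call [([0.515, 0.351, 0.0], 0.66, [[153.0, 186.0]])]
green_pen call [([0.534, -0.136, 0.031], 0.57, [[363.0, 178.0]])]
green_pen call [([0.537, -0.134, 0.018], 0.67, [[361.0, 177.0]])]
red_place_seat call [([0.361, -0.255, 0.003], 0.6, [[413.0, 254.0]]), ([0.518, -0.216, 0.008], 0.56, [[395.0, 186.0]])]
red_place_seat call [([0.361, -0.254, 0.019], 0.91, [[415.0, 254.0]]), ([0.521, -0.216, 0.024], 0.7, [[397.0, 184.0]])]
red_place_mouth call [([0.366, -0.254, 0.002], 0.97, [[413.0, 252.0]]), ([0.52, -0.216, 0.008], 0.72, [[396.0, 185.0]])]
red_place_mouth call [([0.518, -0.216, 0.054], 0.9, [[401.0, 183.0]]), ([0.363, -0.256, 0.048], 0.7, [[420.0, 252.0]])]
clip_rail call [([0.534, -0.117, 0.006], 0.82, [[353.0, 179.0]])]
clip_rail call [([0.536, -0.128,
[... 1215 characters left out ...]
 233.0]])]
{'time_s': 1.3, 'q': array([ 8.95731500e-01,  1.80817250e-01,  1.60703559e+00,  7.94873410e-06,
        1.35379563e+00, -2.06296775e-01]), 'dq': array([ 0.00176567,  0.00050614, -0.00205269,  0.00076723, -0.00120258,
       -0.00140456]), 'joint_efforts': array([ 7.19631298e-04, -4.44821441e+01, -3.51689887e+01, -1.00082202e-04,
        3.94179515e-04, -4.42917997e-05]), 'eef_pos': array([0.25975617, 0.51297938, 0.23126152]), 'eef_rot': array([-1.54150637e-05,  2.32244730e-01,  9.72657383e-01, -2.35870848e-05]), 'wrist_force': array([-0.35264223,  0.07531018,  0.74760628]), 'torque': array([ 0.00467243, -0.01062202, -0.02167578]), 'grasp_force': 0.0, 'opening': 1.0029560689772319}
```

View pics/top0.png

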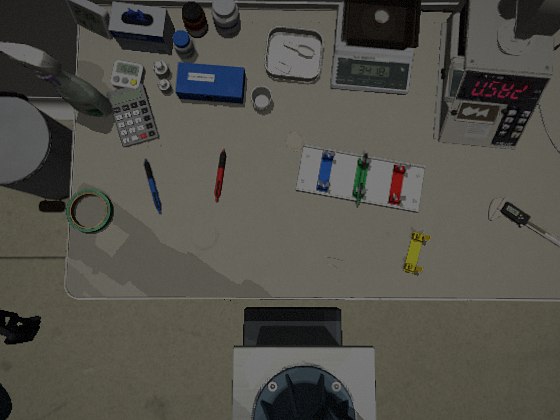

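View pics/scene0.png

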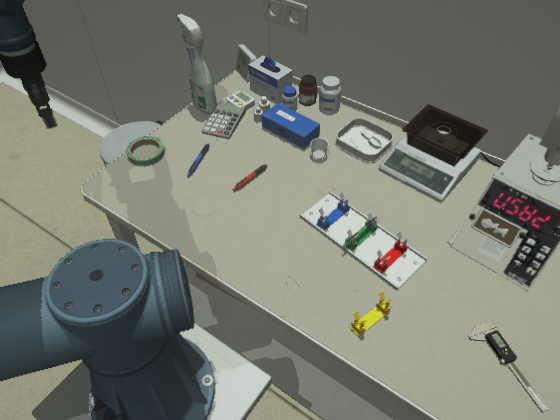

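The top picture shows the red pen from about (223,150) to (218,203), the blue pen at (153,187), and the rail with its red place at (397,185). The yellow clip at (414,253) is a decoy.

```bash
python3 - <<'E'
from h import *
c=camera("top"); im=c["pixels"].astype(int); hsv=cv2.cvtColor(c["pixels"],cv2.COLOR_RGB2HSV).astype(int)
def box(m,u0,u1,v0,v1):
    k=np.zeros_like(m); k[v0:v1,u0:u1]=m[v0:v1,u0:u1]; v,u=np.nonzero(k); return np.c_[u,v].astype(float)
def fit(uv,z,n):
    P=px2w(c,uv,z)[:,:2]; m=P.mean(0); w,V=np.linalg.eigh(np.cov((P-m).T)); d=V[:,1]; d*=np.sign(d[0]); s=(P-m)@d; s2=(P-m)@V[:,0]
    print(n,len(P),"mean",m.round(4),"ang",np.degrees(np.arctan2(d[1],d[0])).round(1),"ext",s.min().round(4),s.max().round(4),"mid",(m+d*(s.min()+s.max())/2).round(4),"w",np.ptp(s2).round(4))
h,s,v=hsv[...,0],hsv[...,1],hsv[...,2]
red=(s>120)&((h<10)|(h>170)); blue=(s>120)&(h>100)&(h<130)
bg=np.median(im[160:200,195:212].reshape(-1,3),0); dif=np.abs(im-bg).sum(2)>70
fit(box(dif,205,235,142,212),.008,"redpen all")
fit(box(red,205,235,142,212),.008,"redpen red")
fit(box(red,380,415,155,215),.022,"red blocks"); fit(box(blue,310,340,140,200),.022,"blue blocks")
fit(box(dif,143,165,155,216),.008,"bluepen")
crop=lambda u0,u1,v0,v1: cv2.resize(c["pixels"][v0:v1,u0:u1,::-1],None,fx=5,fy=5,interpolation=cv2.INTER_CUBIC)
cv2.imwrite("pics/crop1.png",np.hstack([crop(190,250,140,215),crop(375,425,140,215)]))
E
```

```text
redpen all 336 mean [0.5417 0.1943] ang -6.9 ext -0.0639 0.0626 mid [0.541  0.1944] w 0.0165
redpen red 186 mean [0.5296 0.196 ] ang -7.7 ext -0.0475 0.0744 mid [0.543  0.1941] w 0.0143
red blocks 371 mean [ 0.5204 -0.214 ] ang -9.8 ext -0.0458 0.0449 mid [ 0.5199 -0.2139] w 0.0268
blue blocks 331 mean [ 0.5496 -0.0491] ang -10.1 ext -0.0455 0.0448 mid [ 0.5492 -0.049 ] w 0.0254
bluepen 354 mean [0.5147 0.3484] ang 17.0 ext -0.0683 0.0663 mid [0.5137 0.3481] w 0.0161
```

View pics/crop1.png

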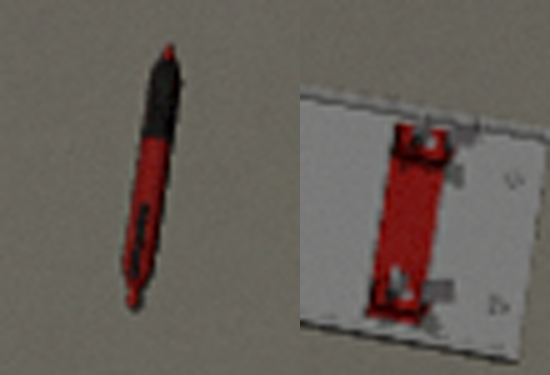

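Emit:
send_rows --series '[[[0,0,10],[40,-45,0],0.3],[[0,0,20],[80,-90,-20],0.3],[[0,0,20],[120,-135,-40],0.3],[[0,0,20],[160,-180,-50],0.3],[[0,0,20],[200,-225,-70],0.3],[[0,0,20],[240,-270,-100],0.3],[[0,0,20],[281,-319,-130],0.3],[[0,0,20],[281,-319,-150],0.3],[[0,0,20],[281,-319,-170],0.3],[[0,0,20],[281,-319,-170],0.3]]'

```text
time_s: 2.6
eef_pos: [0.5394, 0.1934, 0.0595]
eef_rot: [-0.002, 0.06, 0.998, -0.0]
wrist_force: [-0.3, 0.2, 0.2]
opening: 0.348
grasp_force: 0.0
```

```bash
python3 - <<'E'
from h import *
o=telemetry.get_obs(); print(o["eef_pos"],o["eef_rot"],o["opening"])
q=o["eef_rot"]; print(R.from_quat([q[1],q[2],q[3],q[0]]).as_matrix().round(3))
a=camera("top"); b=camera("scene")
cv2.imwrite("pics/g1.png",np.hstack([cv2.resize(a["pixels"][130:230,170:270,::-1],(400,400)),cv2.resize(b["pixels"][110:210,200:300,::-1],(400,400))]))
for n,c in(("top",a),("scene",b)):
  print(n,spotter.landmark_of("red_pen",n)[:1], w2px(c,[o["eef_pos"]]))
E
```

```text
[0.5393765  0.19339077 0.05948264] [-1.98698607e-03  6.01931819e-02  9.98184692e-01 -3.92408166e-04] 0.3478295231718629
[[-0.993  0.12  -0.004]
 [ 0.12   0.993 -0.001]
 [ 0.004 -0.001 -1.   ]]
top [] [[217.53179216 171.74669331]]
scene [{'xyz': [0.5395, 0.1968, -0.0002], 'conf': 0.47}] [[249.25872173 162.16660532]]
```

View pics/g1.png

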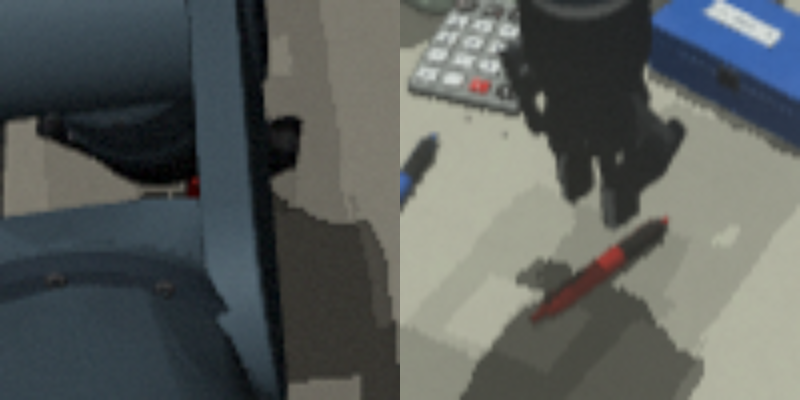

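The scene crop shows the fingers above the pen, on either side of it. I'm going down to grip.

Emit:
send_rows --series '[[[0,0,0],[1,1,-25],0.3],[[0,0,0],[1,1,-45],0.3],[[0,0,0],[1,1,-56],0.3],[[0,0,0],[1,1,-56],0.3],[[0,0,0],[1,1,-56],1],[[0,0,0],[1,1,-56],1],[[0,0,0],[1,1,-56],1],[[0,0,0],[1,1,-56],1],[[0,0,0],[1,1,-56],1]]'

```text
time_s: 3.92
eef_pos: [0.5425, 0.1951, 0.0061]
eef_rot: [0.001, 0.06, 0.998, 0.0]
wrist_force: [-0.7, 1.0, 6.0]
opening: 0.112
grasp_force: 60.3
```

Emit:
send_rows --series '[[[0,0,0],[0,0,30],1],[[0,0,0],[0,0,80],1],[[0,0,0],[0,0,130],1],[[0,0,0],[0,-40,130],1],[[0,0,-3],[0,-80,130],1],[[0,0,-3],[-5,-120,130],1],[[0,0,-3],[-5,-120,130],1]]'

```text
time_s: 4.8
eef_pos: [0.5364, 0.0728, 0.135]
eef_rot: [-0.0, 0.088, 0.996, -0.0]
wrist_force: [0.2, 0.9, -0.1]
opening: 0.113
grasp_force: 59.6
```

```bash
python3 - <<'E'
from h import *
o=telemetry.get_obs(); print(o["eef_pos"],o["wrist_force"],o["opening"])
a=camera("top"); b=camera("scene"); u,v=w2px(b,[o["eef_pos"]])[0].astype(int); print(u,v)
x,y=w2px(a,[o["eef_pos"]])[0].astype(int); print(x,y)
cv2.imwrite("pics/g2.png",np.hstack([cv2.resize(a["pixels"][y-50:y+50,x-50:x+50,::-1],(400,400)),cv2.resize(b["pixels"][v-50:v+50,u-50:u+50,::-1],(400,400),interpolation=cv2.INTER_CUBIC)]))
for n in("top","scene"):print(spotter.landmark_of("red_pen",n)[:2])
E
```

```text
[0.5363845  0.07277511 0.13501832] [ 0.24015776  0.92736744 -0.14010786] 0.11253994062195578
288 160
271 166
[{'xyz': [0.5362, 0.0736, 0.1301], 'conf': 0.64}, {'xyz': [0.5354, -0.1358, 0.0166], 'conf': 0.41}]
[{'xyz': [0.5343, 0.0754, 0.1291], 'conf': 0.57}]
```

View pics/g2.png

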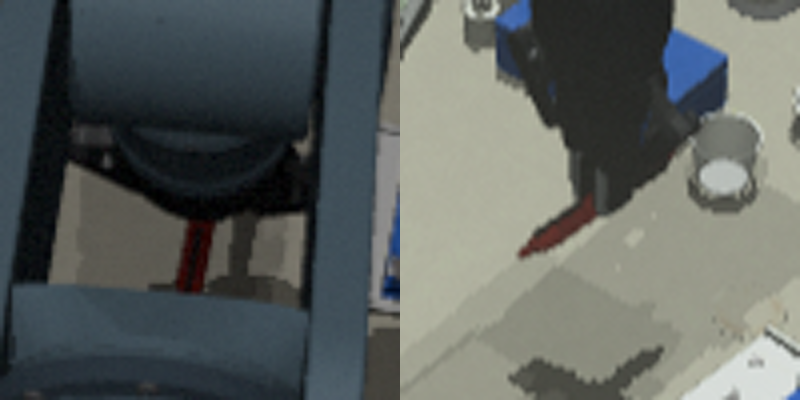

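The pen is held level, with its middle at the TCP. Next I carry it over the place.

Emit:
send_rows --series '[[[0,0,0],[-2,-40,0],1],[[0,0,0],[-4,-85,0],1],[[0,0,0],[-7,-130,0],1],[[0,0,0],[-10,-175,0],1],[[0,0,0],[-13,-220,0],1],[[0,0,0],[-15,-260,0],1],[[0,0,0],[-16,-288,0],1],[[0,0,0],[-16,-288,-30],1],[[0,0,0],[-16,-288,-55],1],[[0,0,0],[-16,-288,-55],1]]'

```text
time_s: 6.25
eef_pos: [0.5197, -0.2111, 0.0781]
eef_rot: [-0.002, 0.085, 0.996, 0.001]
wrist_force: [-0.2, 0.7, 0.2]
opening: 0.107
grasp_force: 59.6
```

```bash
python3 - <<'E'
from h import *
o=telemetry.get_obs(); print(o["eef_pos"],o["eef_rot"],o["wrist_force"],o["opening"])
a=camera("top"); b=camera("scene")
for n in("top","scene"):
  for t in("red_pen","red_place_seat","red_place_mouth"): print(n,t,[(np.round(d["xyz"],4).tolist(),round(d["conf"],2)) for d in spotter.landmark_of(t,n)[:2]])
cv2.imwrite("pics/g3.png",np.hstack([cv2.resize(a["pixels"][135:235,350:450,::-1],(400,400),interpolation=cv2.INTER_CUBIC),cv2.resize(b["pixels"][190:290,340:440,::-1],(400,400),interpolation=cv2.INTER_CUBIC)]))
E
```

```text
[ 0.51968491 -0.21105288  0.07811905] [-0.00208995  0.08524911  0.99635667  0.0012654 ] [-0.18929062  0.72807698  0.19682278] 0.10654422141509856
top red_pen []
top red_place_seat []
top red_place_mouth []
scene red_pen [([0.5211, -0.2106, 0.0724], 0.52)]
scene red_place_seat [([0.5196, -0.2201, 0.0209], 0.97), ([0.3623, -0.2534, 0.0204], 0.56)]
scene red_place_mouth [([0.5165, 0.3508, 0.0001], 0.73), ([0.362, -0.2534, 0.0523], 0.56)]
```

View pics/g3.png

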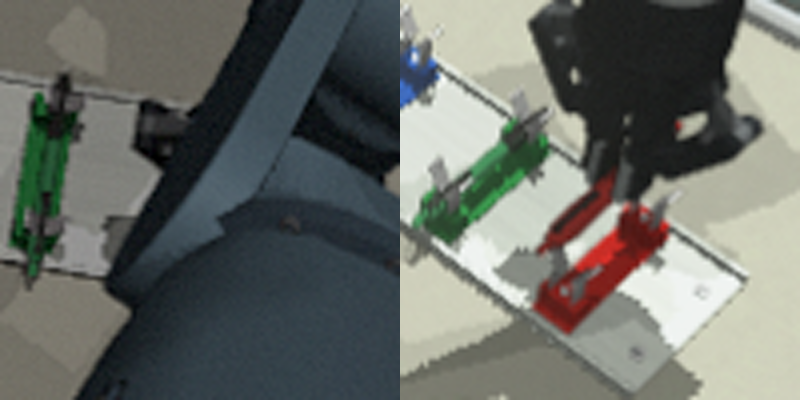

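The scene crop shows the pen held just above and lined up with the red place. It needs about 2 mm more in -y. I'll go down into the flare and check the force.

Emit:
send_rows --series '[[[0,0,0],[0,-2,0],1],[[0,0,0],[0,-2,-8],1],[[0,0,0],[0,-2,-16],1],[[0,0,0],[0,-2,-23],1],[[0,0,0],[0,-2,-29],1],[[0,0,0],[0,-2,-29],1]]'

```text
time_s: 7.4
eef_pos: [0.5205, -0.215, 0.0507]
eef_rot: [-0.0, 0.086, 0.996, 0.0]
wrist_force: [0.3, -1.6, 0.3]
opening: 0.115
grasp_force: 59.6
```

```bash
python3 - <<'E'
from h import *
o=telemetry.get_obs(); print(o["eef_pos"],o["eef_rot"],o["wrist_force"],o["torque"],o["opening"])
b=camera("scene")
print([(np.round(d["xyz"],4).tolist(),round(d["conf"],2)) for d in spotter.landmark_of("red_pen","scene")[:2]])
cv2.imwrite("pics/g4.png",cv2.resize(b["pixels"][200:290,340:440,::-1],(600,540),interpolation=cv2.INTER_CUBIC))
E
```

```text
[ 0.52047708 -0.21502673  0.05068578] [-4.31693193e-04  8.59373001e-02  9.96300450e-01  8.48551616e-05] [ 0.26742542 -1.63815377  0.25275357] [-0.17597986  0.03869064 -0.02415444] 0.11512121718995633
[([0.5186, -0.2121, 0.0457], 0.53)]
```

View pics/g4.png

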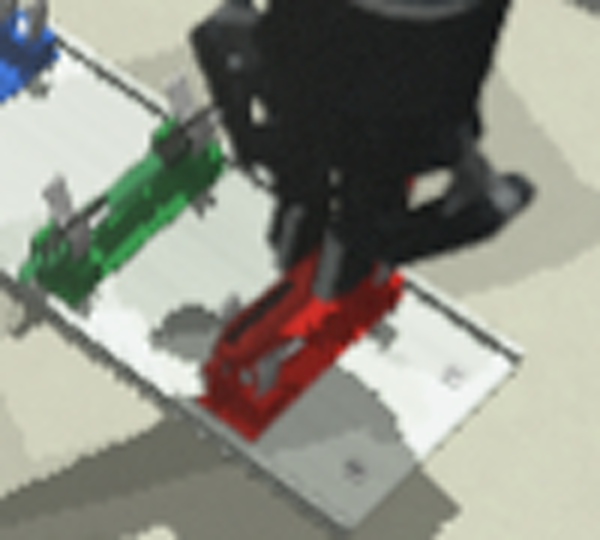

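The pen lies between both pairs of jaws and the side force is small. Pressing down now.

Emit:
send_rows --series '[[[0,0,0],[0,-1,-5],1],[[0,0,0],[0,-1,-10],1],[[0,0,0],[0,-1,-15],1],[[0,0,0],[0,-1,-19],1],[[0,0,0],[0,-1,-23],1],[[0,0,0],[0,-1,-23],1],[[0,0,0],[0,-1,-23],1]]'

```text
time_s: 8.38
eef_pos: [0.5205, -0.216, 0.0281]
eef_rot: [-0.0, 0.086, 0.996, 0.0]
wrist_force: [-1.1, -2.3, 4.4]
opening: 0.108
grasp_force: 60.1
```

Emit:
send_rows --series '[[[0,0,0],[0,-1,-1],1],[[0,0,0],[0,-1,-2],1],[[0,0,0],[0,-1,-2],1]]'

```text
time_s: 8.75
eef_pos: [0.5206, -0.2161, 0.028]
eef_rot: [-0.001, 0.086, 0.996, 0.001]
wrist_force: [-8.8, 6.5, 22.5]
opening: 0.111
grasp_force: 62.4
```

```bash
python3 - <<'E'
from h import *
o=telemetry.get_obs(); print(o["eef_pos"],o["wrist_force"],o["torque"])
b=camera("scene")
for t in("red_pen","green_pen"): print([(np.round(d["xyz"],4).tolist(),round(d["conf"],2)) for d in spotter.landmark_of(t,"scene")[:2]])
cv2.imwrite("pics/g5.png",cv2.resize(b["pixels"][200:290,340:440,::-1],(600,540),interpolation=cv2.INTER_CUBIC))
E
```

```text
[ 0.52057001 -0.21607055  0.02797715] [-8.83669271  6.51862529 22.49857938] [ 1.03616594  1.34614048 -0.01606374]
[([0.5189, -0.2133, 0.0247], 0.64)]
[([0.5334, -0.1325, 0.0188], 0.59)]
```

View pics/g5.png

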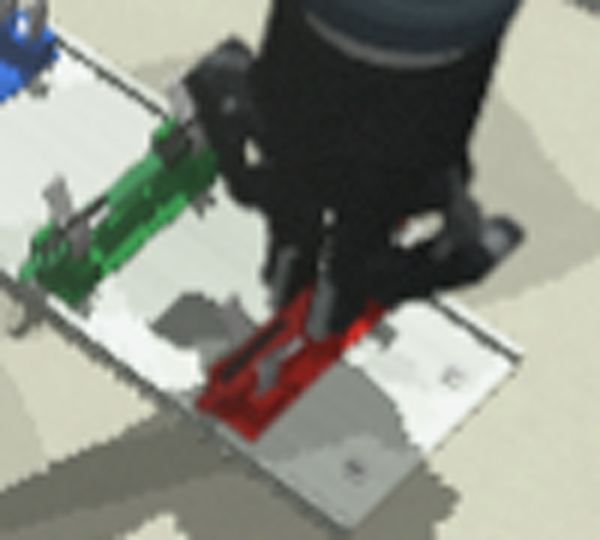

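The pen has hit a hard stop at the expected height, 22 N with the jaws around it. Releasing and going straight up.

Emit:
send_rows --series '[[[0,0,0],[0,0,2],1],[[0,0,0],[0,0,2],0.4],[[0,0,0],[0,0,2],0.4],[[0,0,0],[0,0,2],0.4],[[0,0,0],[0,0,10],0.4],[[0,0,0],[0,0,30],0.4],[[0,0,0],[0,0,70],0.4],[[0,0,0],[0,0,120],0.4],[[0,0,0],[-50,60,160],0.4],[[0,0,0],[-100,120,160],0.4]]'

```text
time_s: 10.15
eef_pos: [0.4462, -0.1269, 0.1849]
eef_rot: [0.002, 0.087, 0.996, -0.001]
wrist_force: [0.7, 1.3, -0.2]
opening: 0.305
grasp_force: 0.0
```

Emit:
send_rows --series '[[[0,0,0],[-40,50,0],0.4],[[0,0,0],[-70,100,0],0.4],[[0,0,0],[-70,150,0],0.4],[[0,0,0],[-70,200,0],0.4],[[0,0,0],[-70,200,0],0.4]]'

```text
time_s: 10.78
eef_pos: [0.3749, 0.0762, 0.1825]
eef_rot: [0.001, 0.083, 0.997, 0.0]
wrist_force: [-0.2, -0.7, -0.8]
opening: 0.303
grasp_force: 0.0
```

```bash
python3 - <<'E'
from h import *
o=telemetry.get_obs(); print(o["eef_pos"],o["wrist_force"],o["time_s"])
a=camera("top"); b=camera("scene")
for n in("top","scene"):
  for t in("red_pen","green_pen","red_place_seat"): print(n,t,[(np.round(d["xyz"],4).tolist(),round(d["conf"],2)) for d in spotter.landmark_of(t,n)[:2]])
cv2.imwrite("pics/g6.png",np.hstack([cv2.resize(a["pixels"][135:225,340:430,::-1],(400,400),interpolation=cv2.INTER_CUBIC),cv2.resize(b["pixels"][195:295,340:440,::-1],(400,400),interpolation=cv2.INTER_CUBIC)]))
E
```

```text
[0.37494467 0.07619593 0.18248024] [-0.24404676 -0.65459995 -0.82956572] 10.775
top red_pen [([0.5183, -0.2165, 0.023], 0.72)]
top green_pen []
top red_place_seat [([0.3635, -0.2556, 0.0168], 0.88), ([0.521, -0.2197, 0.0207], 0.53)]
scene red_pen [([0.5189, -0.2171, 0.0223], 0.76)]
scene green_pen []
scene red_place_seat [([0.5198, -0.2183, 0.0224], 0.8), ([0.5354, -0.1338, 0.0225], 0.16)]
```

View pics/g6.png

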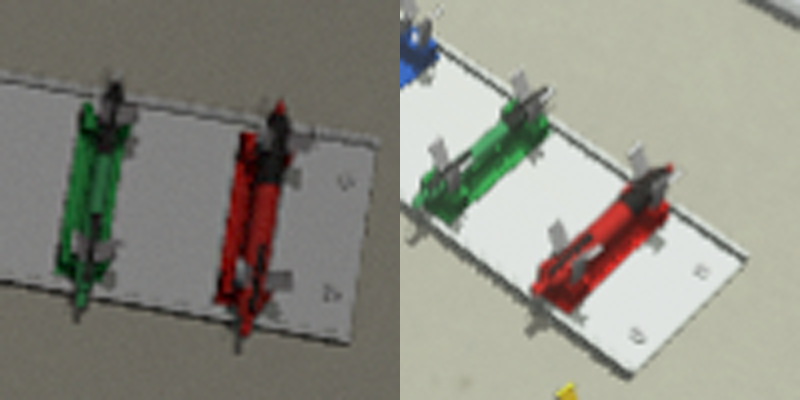

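The red pen lies in both clips of the red place at z of about 0.0225 m, centred and parallel. The green pen looks untouched.

```bash
python3 -c "
from bench import ctrl; print(ctrl.hand_in())"
```

```text
the job is handed in; nothing more can be done
None
```

The red pen is clipped fully home in the red place, centred and released, and the job is handed in; the hand-in returned no verdict, but the last pictures put it within about 3 mm of the seat.

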